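Refill a leaning spring-fed cassette dispenser

TASK

Refill the leaning spring-fed dispenser with the two steel instrument cassettes lying on the bench. Put them in flat one at a time: push the first one down along the well against the sprung follower until both end catches have snapped over it and let go, then push the second one in on top of it in the same way, so that both end up stacked under the closed catches. Leave the bur block, spray can and cup where they stand.

Things in the scene. Friction and masses are not known exactly. Their poses are not given: they have to be found in the camera images.
- cassette_a_center (a point): Centre (half-way up) of one of two identical closed flat steel instrument cassettes, 110 (its x) x 58 (its y) x 24 mm (its z, up as it lies), 0.1 to 0.2 kg, plain steel with rows of dark slots on both faces; it lies flat on the bench and has no right or wrong face or end. Grasp it across the 58 mm width.
- cassette_b_center (a point): Centre of the other, identical cassette.
- catch_line (a point): Point on the centre line of the dispenser's well, level with the undersides of its two end catches, 119 mm above the bench. Its z axis runs along the well and out of its mouth, 30 degrees from vertical, leaning towards the robot; x is the well's long direction, rising 30 degrees away from the robot; y is level, across the well. A held cassette's centre is 12 mm below it along z; of one underneath, 36 mm.
- well: The well: white plastic, fixed to a grey foot on the bench; axes as catch_line; origin on the centre line at its floor, 80 mm below catch_line. Inside 114 (x) x 62 mm (y): 2 mm play on every side of a cassette. End walls are full, 4 mm thick; the long sides have only corner guides 16 mm wide, 4 mm thick, so their middle 82 mm is open for the fingers from floor to rim.
- mouth (a point): Centre of the well's rim, 36 mm above catch_line along z. The straight walls end 22 mm above catch_line; above that they flare outward as a lead-in, 10 mm wider on each side at the rim. A grey catch housing, 20 mm deep and 36 mm wide, is on the outside of each end wall, from 9 mm below to 21 mm above catch_line. The grey foot is 180 x 110 x 10 mm.
- follower (a joint): Travel of the sprung follower plate (106 x 46 mm) down the well, m: 0 = up (its top 2 mm below catch_line), 0.022 with one cassette held, 0.046 with two, 0.062 = bottom stop. Spring push 3 N at 0, plus 0.1 N per mm, so 5 N with one cassette in and 8 N with two; it pushes the stack back up against the catches when let go.
- catch_far (a joint): Spring catch in the well's +x end wall, m: 0 = out, its 24 mm wide steel nose reaching 7 mm into the well; 0.010 = pushed fully back. Nose 4 mm thick, steep ramp 13 mm high on top: a cassette pushed down slides both catches back (together about 4 N) and they snap out over it once its top face has passed catch_line.
- catch_near (a joint): The same catch in the -x end wall. The catches' flat undersides hold the cassette.
- bur_block: Bystander: loose white plastic block 66 x 50 x 40 mm with upright burs to 18 mm above it; origin at the centre of its underside.
- duster_can: Bystander: loose upright spray can, 60 mm across, 170 mm tall; origin at the centre of its underside.
- cup: Bystander: loose paper cup, 76 mm across the rim, 85 mm tall; origin at the centre of its underside.
Mind the look-alikes: they are no part of the job. Leave any purple look-alike of the part that bears cassette_a_center alone. What is shaped like the part that bears cassette_b_center but green is not meant.

How it is judged:
By the outcome, as a careful person would: the job done as asked, in the order asked, and still so for the second after the job is handed in, with the robot touching nothing.
It also fails if it takes over 72 s, if anything falls off the work surface, if the arm or the gripper's body presses on something with over 40 N, if the wrist force passes 120 N, or if a joint passes its speed limit or range.

ROBOT

A 6-joint arm with a two-finger parallel gripper is mounted at the origin on the work surface. World frame = base frame: x ahead of the robot, y to its left, z up, the work surface at z = 0. Lengths are in mm, angles in rad, forces in N, time in s.
With the tool pointing down it reaches from about 350 to 875 mm from the base axis. Payload 4.2 kg.
Tool frame: the origin (TCP) lies midway between the tips of the shut fingers; the grasp point (between the pads) lies 19 mm behind it; x points along the fingers, y is the direction in which the jaws open and shut, and the axes are right-handed (so a half turn about x gives the same grasp; the last joint's range is limited). The gripper opens to 85 mm and grips with 20 to 120 N. Pads are 22 mm wide; open, the fingers measure 114 mm over their backs; the gripper's body (76 mm by 85 mm) begins 54 mm behind the grasp point. The pads swing forward as they close: fully open they stand 13 mm farther back than shut.
Start: joints at [-0.961, 0.385, 0.008, 0, -1.194, -0.259], TCP at [214.795, -586.909, 231.312] pointing down, gripper open.
Joint ranges: [-3.14, 3.14], [-1.21, 2.06], [-1.07, 1.41], [-3.16, 2.05], [-2.99, -0.16], [-3.1, 3.1]. Speed limits (rad/s): [2.79, 2.79, 3.14, 3.14, 3.14, 3.14].

INTERFACE

Orientations are given as a unit quaternion [x, y, z, w].
In Python, from bench import readout, imaging, arm gives the robot as it stands.
- The arm moves only by the tool arm_command, never from a script. Its argument "increments" is a list of rows, each a list of 3 entries, a list of its own where there are three numbers: the turn, a rotation vector about the world's x, y, z in degrees, then the shift along the world's x, y, z in mm, then the closure, from 0 (fully open) to 1 (shut). In form: [[[ax, ay, az], [tx, ty, tz], fingers], ...]. A call has exactly 5 rows; each row is the pose to reach, as a shift and turn from the pose measured when the call began; what a row does not reach only later rows make up. A row lasts 1/10 s, in which the tool goes at most 50 mm and 8.59 degrees, less where a joint would pass 70% of its speed; a pose out of reach is approached as far as the arm can. A call with a gripper value outside its range is refused whole. The fingers move at their own pace and stop on an object; the grip force is fixed at half the most. Time passes only in rows, so rows that repeat a pose let the fingers close, or fill a call up. It gives the time, the measured TCP pose, the force and the opening at its end, in the units of the state.
- readout.read_state(): the state, without advancing time (a new reading comes with each control period).
- imaging.get_image(name): name is "side" or "top"; returns (picture, depth): 480x640x3 uint8, blue, green, red; 480x640 float32, mm along the optical axis (not along the pixel's ray), 0 where there is no reading.
- imaging.camera_info(name): a dict with "vfov" (degrees; the focal length in pixels is half the picture's height over the tangent of half this angle, whatever the lens; pixels are square), "cx", "cy" (the principal point, pixels), "eye" and "rotation" of the camera in the world. Camera axes: x right, y down, z forward; pixel columns grow to the right and rows downward; lengths in mm; the calibration is good to about 2 mm. A picture is of the moment at which its call begins. camera_info takes no time and is no camera call.
- arm.job_done(): hands the job in, once; it reports no verdict.
The state is a dict: "clock": time; "joints": joint angles; "joint_vel": joint speeds; "joint_efforts": joint torques, N m; "position": TCP position; "ee_rot": TCP orientation; "contact_force": force on the tool from outside, world axes, zero at the start; "wrist_torque": the same for the moment, N m; "gripper_width": finger opening in mm.
Only numpy, scipy, OpenCV 4.12 (cv2) and the standard library are available. Lean on these libraries where they do the work, as an engineer would, in place of code of your own. Each camera call takes 0.05 s, during which the arm holds its last target. There are 200 camera calls.

## Working session

There is one attempt and no reset: what is moved stays moved. The work goes in short steps, Python scripts to look and compute and a tool call to move; the robot and the scene stay as the last step left them, time stands still between calls to the robot, and variables do not carry over. Pictures are saved under pics/ and viewed, about 8 in all and at most 12, crops included, and the job is handed in when it is done.

Besides the shell and the picture viewer there is one more tool, called after "Emit:" as a command line: name --argument value ..., lists and objects as JSON in quotes. arm_command: Moves the arm, as the interface text tells. Its arguments: {"type":"object","properties":{"increments":{"type":"array","items":{"type":"array"}}},"required":["increments"]}

```bash
mkdir -p pics; cat > h.py <<'E'
import numpy as np, cv2
from scipy.spatial.transform import Rotation as R
from bench import readout, imaging, arm
def info(n):
    c=imaging.camera_info(n); f=240/np.tan(np.radians(c['vfov'])/2)
    M=np.array(c['rotation'],float)
    if M.size==4: M=R.from_quat(M.ravel()).as_matrix()
    return f,c['cx'],c['cy'],np.array(c['eye'],float),M.reshape(3,3)
def grab(n,name):
    p,d=imaging.get_image(n); cv2.imwrite(f'pics/{name}.png',p); np.save(f'pics/{name}.npy',d); return p,d
def cloud(n,d):
    f,cx,cy,e,M=info(n); v,u=np.mgrid[:480,:640]
    return np.stack([(u-cx)/f*d,(v-cy)/f*d,d],-1)@M.T+e
def proj(n,P):
    f,cx,cy,e,M=info(n); q=(np.atleast_2d(P)-e)@M; return q[:,:2]/q[:,2:]*f+[cx,cy]
def ray(n,uv):
    f,cx,cy,e,M=info(n); r=M@np.array([(uv[0]-cx)/f,(uv[1]-cy)/f,1]); return e,r
E
python3 - <<'E'
from h import *
for n in('top','side'):
    grab(n,n+'0'); print(imaging.camera_info(n))
print(readout.read_state())
E
```

```text
{'vfov': 44.380586937979295, 'cx': 314.08879551937326, 'cy': 229.38870339058587, 'eye': array([ 404.32948736,   37.17339076, 1538.51298609]), 'rotation': array([-0.7037388 ,  0.70789285, -0.04871572,  0.03558366])}
{'vfov': 44.54930360086199, 'cx': 321.7731198563683, 'cy': 231.83672826090648, 'eye': array([357.38587116, 938.86976902, 961.19889996]), 'rotation': array([-0.09082395,  0.91029679, -0.40118548,  0.04648635])}
{'clock': 0.1, 'joints': array([-9.61387361e-01,  3.85466277e-01,  6.77448880e-03, -4.52113200e-04,
       -1.19401774e+00, -2.58585658e-01]), 'joint_vel': array([-3.75260503e-04, -2.95543329e-03,  2.16801780e-03,  3.96195792e-03,
       -3.16713260e-04, -7.55998194e-05]), 'joint_efforts': array([-3.80067795e-04, -3.93319094e+01,  1.88929653e+01,  4.19795841e+00,
       -2.57647087e-03,  4.02936820e-06]), 'position': array([ 214.62568548, -586.43431641,  230.34121827]), 'ee_rot': array([-0.12266538,  0.69641566,  0.12401775,  0.69611639]), 'contact_force': array([0.06206845, 0.70684534, 0.22100677]), 'wrist_torque': array([ 0.02339898, -0.01649481, -0.02727756]), 'gripper_width': 85.57208730269278}
```

View pics/top0.png

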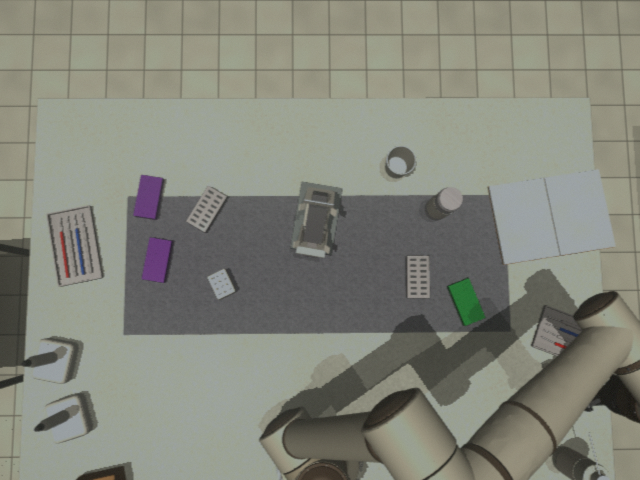

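View pics/side0.png

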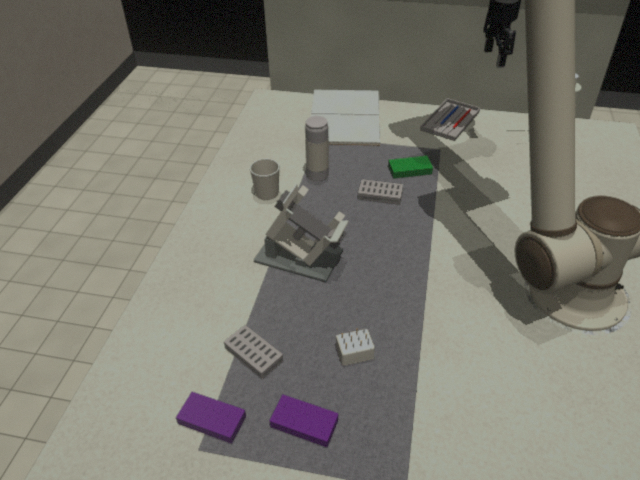

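The top view shows plain steel slotted cassettes at (206,209) and (418,277). The look-alikes are purple at (148,197) and (157,260), green at (466,301), and the white bur block at (221,284). The dispenser is at (317,220). The steel slotted ones match the description. Next I'll check a crop and measure.

```bash
cat > m.py <<'E'
from h import *
p=cv2.imread('pics/top0.png'); s=cv2.imread('pics/side0.png')
def c(im,u,v,w,h,k): return cv2.resize(im[v:v+h,u:u+w],None,fx=k,fy=k,interpolation=cv2.INTER_CUBIC)
a=c(p,180,180,60,60,5);b=c(p,390,247,60,60,5);t=c(p,280,172,72,95,6)[:560,:430];d=c(s,250,180,105,100,4)
W=np.zeros((600,800,3),np.uint8)
W[:300,:300]=a;W[300:,:300]=b;W[:300,300:]=cv2.resize(t,(227,300)) .repeat(1,1) if 0 else 0
W[:300,300:300+227]=cv2.resize(t,(227,300)); W[:,:][300:600,300:300+315]=cv2.resize(d,(315,300))
cv2.imwrite('pics/crop1.png',W)
for n in('top','side'):
    X=cloud(n,np.load(f'pics/{n}0.npy')); 
    for nm,ctr in(('1',(206,209)),('2',(418,277))):
        if n=='top': e,r=ray('top',ctr); g=e+r*(24-e[2])/r[2]; globals()['g'+nm]=g
        g=globals()['g'+nm]
        D=np.hypot(X[...,0]-g[0],X[...,1]-g[1])
        ben=np.median(X[...,2][(D>75)&(D<110)&(X[...,2]<15)])
        m=(D<75)&(X[...,2]>ben+14)&(X[...,2]<ben+40)
        q=X[m]; z=np.median(q[:,2]); q=q[abs(q[:,2]-z)<5]
        print(n,nm,'bench',ben,'top z',z,len(q),cv2.minAreaRect(q[:,:2].astype(np.float32)))
E
python3 m.py
```

```text
top 1 bench 0.06453782249332107 top z 23.50804922517534 794 ((641.8165283203125, 287.528564453125), (59.02186584472656, 110.00338745117188), 59.48854064941406)
top 2 bench 0.29437009613866394 top z 23.471001175685842 850 ((462.6271057128906, -258.9981689453125), (58.693702697753906, 105.8053207397461), 89.46530151367188)
side 1 bench 1.0483871349052833 top z 24.568323180705306 1409 ((642.154541015625, 288.95587158203125), (61.04542541503906, 112.77091979980469), 59.45486068725586)
side 2 bench 1.4683399207564207 top z 24.433029043163515 641 ((463.10369873046875, -256.75482177734375), (68.54579162597656, 110.18623352050781), 88.48712921142578)
```

```bash
cat > fit.py <<'E'
from h import *
from scipy.optimize import least_squares
B=[]  # centre, half, roty(deg), rotx
for s in(1,-1):
    B.append(((s*59,0,-29),(2,35,51),0,0)); B.append(((s*71,0,6),(10,18,15),0,0))
    a=np.degrees(np.arctan2(10,14)); n=np.hypot(10,14)/2
    B.append(((s*64,0,29),(2,38,n),s*a,0))
    for t in(1,-1):
        B.append(((s*49,t*33,-29),(8,2,51),0,0)); B.append(((s*49,t*38,29),(8,2,n),0,-t*a))
B.append(((0,0,-4),(53,23,2),0,0))
def sdf(L):
    o=[]
    for c,h,ry,rx in B:
        q=np.abs((L-c)@R.from_euler('xyz',[rx,ry,0],degrees=True).as_matrix())-h
        o.append(np.linalg.norm(np.maximum(q,0),axis=1)+np.minimum(q.max(1),0))
    return np.min(o,0)
def rot(yaw,tilt): return (R.from_euler('z',yaw,degrees=True)*R.from_euler('y',-tilt,degrees=True)).as_matrix()
if __name__=='__main__':
    e,r=ray('top',(317,218)); g=e+r*(100-e[2])/r[2]; print(g)
    C={}
    for n in('top','side'):
        X=cloud(n,np.load(f'pics/{n}0.npy')).reshape(-1,3)
        C[n]=X[(np.hypot(X[:,0]-g[0],X[:,1]-g[1])<115)&(X[:,2]>40)&(X[:,2]<230)]
        print(n,len(C[n]))
    C['both']=np.vstack([C['top'],C['side']])
    for k in('both','top','side'):
        best=None
        for y0 in(-25,-10,0):
            for dx in(-25,0,25):
              f=lambda p:sdf((C[k]-p[:3])@rot(p[3],p[4]))
              s=least_squares(f,[g[0]+dx,g[1],119,y0,30],loss='soft_l1',f_scale=2,x_scale=[10,10,10,5,5])
              if best is None or s.cost<best.cost: best=s
        rr=abs(f(best.x)); print(k,best.x.round(1),best.cost/len(rr),np.percentile(rr,[50,80,95]).round(1))
E
python3 fit.py
```

```text
[604.97004832   2.41829598 100.        ]
top 1886
side 2983
both [588.4   7.7 120.  -10.2  28. ] 9.503787113716792 [ 1.4  3.9 34.8]
top [588.9   6.9 120.9  -9.9  29.3] 3.1152993046031505 [1.  1.9 5.2]
side [581.8  10.  118.2 -12.   20. ] 12.493787845474863 [ 3.6 11.  32.4]
```

View pics/crop1.png

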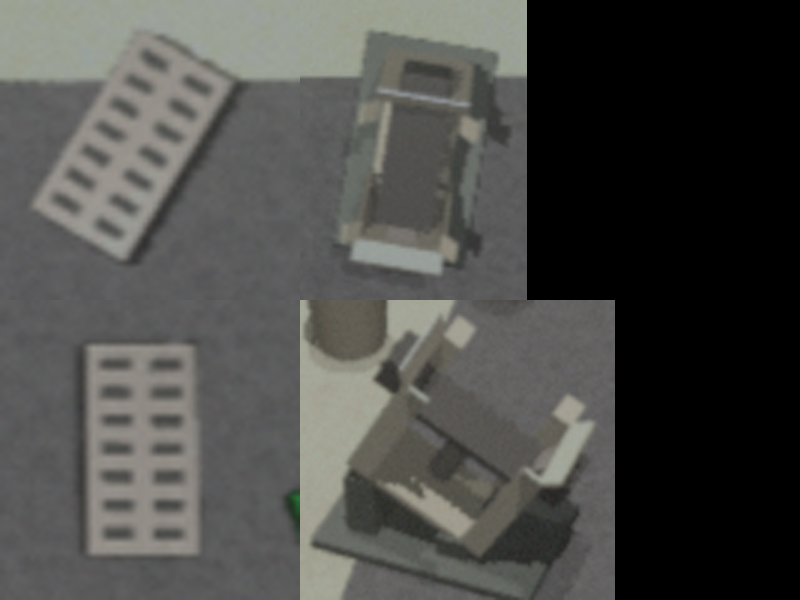

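```bash
cat > fit2.py <<'E'
from fit import *
def refine(D,p0=(588.9,6.9,119.5,-10.0)):
    out={}
    B.append(((0,0,-82),(61,35,2),0,0))
    C={}
    for n,d in D.items():
        X=cloud(n,d).reshape(-1,3); L=(X-p0[:3])@rot(p0[3],30)
        C[n]=X[(abs(L[:,0])<90)&(abs(L[:,1])<50)&(L[:,2]>-15)&(L[:,2]<45)]
    C['both']=np.vstack(list(C.values()))
    for k in C:
        f=lambda p:sdf((C[k]-p[:3])@rot(p[3],30))
        s=least_squares(f,p0,loss='cauchy',f_scale=1.5,x_scale=[10,10,10,5])
        print(k,len(C[k]),s.x.round(1),np.percentile(abs(f(s.x)),[50,80,95]).round(1)); out[k]=s.x
    return out
if __name__=='__main__':
    o=refine({n:np.load(f'pics/{n}0.npy') for n in('top','side')})
    p=o['both']; Rm=rot(p[3],30)
    # overlay on the enlarged images
    W=[]
    for n,(u,v,w,h) in(('top',(280,165,75,100)),('side',(245,175,115,110))):
        im=cv2.resize(cv2.imread(f'pics/{n}0.png')[v:v+h,u:u+w],None,fx=4,fy=4,interpolation=cv2.INTER_CUBIC)
        for hx,hy,z,c in((67,41,36,(0,0,255)),(57,31,22,(0,255,0)),(53,23,-2,(255,255,0))):
            P=np.array([(a*hx,b*hy,z) for a,b in((1,1),(1,-1),(-1,-1),(-1,1))])@Rm.T+p[:3]
            cv2.polylines(im,[((proj(n,P)-[u,v]+.5)*4).astype(int)],True,c,1)
        W.append(cv2.copyMakeBorder(im,0,450-im.shape[0],0,0,cv2.BORDER_CONSTANT))
    cv2.imwrite('pics/ov.png',np.hstack(W))
E
python3 fit2.py
```

```text
top 1571 [589.1   6.9 120.9 -10.1] [1.1 1.8 3.7]
side 1908 [589.9   7.9 121.   -9.7] [1.  1.8 3.1]
both 3479 [589.4   7.8 120.9  -9.7] [1.  1.8 3.4]
```

View pics/ov.png

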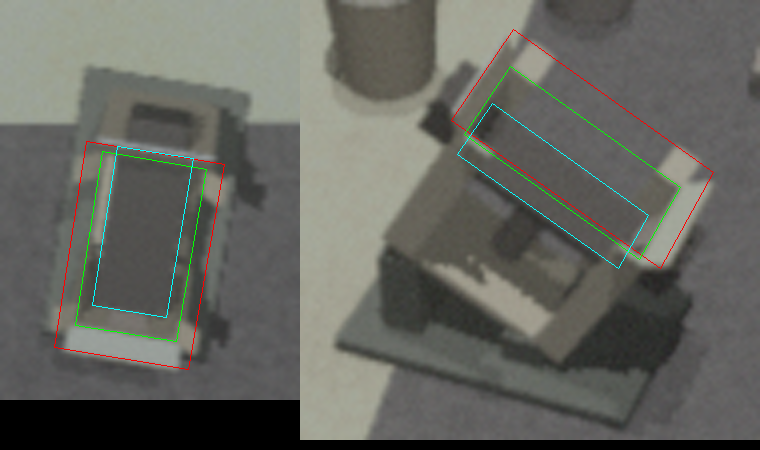

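Overlay fits to within a few mm, and the well pose is about (589.4, 7.8, 120), yaw −9.7°. The crop confirms both picks are plain steel. The green cassette sits close to cassette 2, so I'll measure that gap and plan the first reach.

```bash
cat > g.py <<'E'
from h import *
from fit import rot
P=np.array([589.4,7.5,120.0]); YAW=-9.8; RW=rot(YAW,30)
def down(a): # tool x down, y at world angle a (deg)
    y=np.array([np.cos(np.radians(a)),np.sin(np.radians(a)),0]); x=np.array([0,0,-1.]); return np.stack([x,y,np.cross(x,y)],1)
def into(sgn=1): x=-RW[:,2]; y=sgn*RW[:,1]; return np.stack([x,y,np.cross(x,y)],1)
def go(pos=None,Rd=None):
    s=readout.read_state(); R0=R.from_quat(s['ee_rot']); p=np.array(s['position'])
    print('t',s['clock'],'pos',p.round(1),'w',round(s['gripper_width'],1),'F',np.round(s['contact_force'],1),'j',np.round(s['joints'],2))
    if pos is not None: print('shift',(np.array(pos)-p).round(1))
    if Rd is not None:
        rv=np.degrees((R.from_matrix(Rd)*R0.inv()).as_rotvec()); print('turn',rv.round(2),np.linalg.norm(rv).round(1))
def wp(): # TCP in well coordinates
    s=readout.read_state(); return (np.array(s['position'])-P)@RW
E
python3 - <<'E'
from g import *
s=readout.read_state(); print(R.from_quat(s['ee_rot']).as_matrix().round(2))
go([463,-258,120],down(89)); go([463,-258,120],down(-91))
X=cloud('top',np.load('pics/top0.npy')); im=cv2.imread('pics/top0.png').astype(int)
g=X[(im[...,1]>im[...,0]+40)&(im[...,1]>im[...,2]+40)]
print(cv2.boxPoints(cv2.minAreaRect(g[:,:2].astype(np.float32))))
for c in((445,195),(399,165),(221,284)):
    print(X[c[1],c[0]])
E
```

```text
[[-0.   -0.34  0.94]
 [ 0.    0.94  0.34]
 [-1.    0.   -0.  ]]
t 0.1 pos [ 214.6 -586.4  230.3] w 85.6 F [0.1 0.7 0.2] j [-0.96  0.39  0.01 -0.   -1.19 -0.26]
shift [ 248.4  328.4 -110.3]
turn [-1.100e-01 -2.000e-02 -2.109e+01] 21.1
t 0.1 pos [ 214.6 -586.4  230.3] w 85.6 F [0.1 0.7 0.2] j [-0.96  0.39  0.01 -0.   -1.19 -0.26]
shift [ 248.4  328.4 -110.3]
turn [ 3.0000e-02 -1.5000e-01  1.5891e+02] 158.9
[[ 290.9329     23.469881]
 [ 345.40323  -427.2711  ]
 [ 458.79984  -413.56754 ]
 [ 404.3295     37.17343 ]]
[ 648.42332059 -299.02331384  172.49932027]
[ 759.75257684 -219.58844425    5.92432125]
[445.88484216 245.34383855  38.84414714]
```

Emit:
arm_command --increments '[[[0,0,-4],[28,36,0],0.2],[[0,0,-8],[56,73,0],0.2],[[0,0,-12],[84,110,-5],0.2],[[0,0,-16],[112,147,-10],0.2],[[0,0,-21],[140,183,-20],0.2]]'

```text
clock: 0.6
position: [355.5, -402.0, 210.5]
ee_rot: [0.007, 0.707, -0.006, 0.707]
contact_force: [0.4, -0.9, 0.9]
gripper_width: 68.0
```

Emit:
arm_command --increments '[[[0,0,0],[28,36,-10],0.2],[[0,0,0],[56,73,-25],0.2],[[0,0,0],[84,110,-45],0.2],[[0,0,0],[110,142,-70],0.2],[[0,0,0],[110,142,-90],0.2]]'

```text
clock: 1.1
position: [467.9, -256.7, 119.2]
ee_rot: [0.005, 0.707, -0.004, 0.707]
contact_force: [-0.6, -0.7, -0.3]
gripper_width: 68.2
```

```bash
python3 -c "
from g import *
grab('side','side1'); p,d=grab('top','top1'); go([466,-258,60],down(89))
a=cv2.resize(p[215:345,340:500],None,fx=2.5,fy=2.5); s=cv2.imread('pics/side1.png'); b=cv2.resize(s[100:230,330:490],None,fx=2.5,fy=2.5); cv2.imwrite('pics/c2.png',np.hstack([a,b]))"
```

```text
t 1.2 pos [ 463.9 -258.1  117.4] w 68.4 F [-0.   0.1 -1.2] j [-0.2   0.34 -0.37 -0.   -0.86 -1.38]
shift [  2.1   0.1 -57.4]
turn [-0.21 -0.36  0.01] 0.4
```

View pics/c2.png

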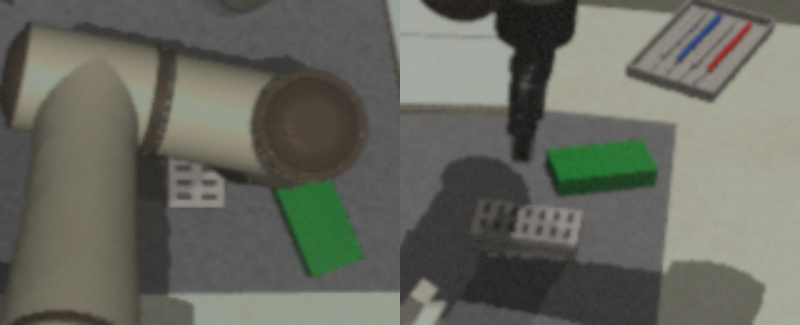

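Crop: the gripper is above the steel cassette with its fingers clear of the green one. Descending.

Emit:
arm_command --increments '[[[0,0,0],[2,0,-30],0.2],[[0,0,0],[2,0,-60],0.2],[[0,0,0],[2,0,-90],0.2],[[0,0,0],[2,0,-100],0.2],[[0,0,0],[2,0,-105],0.2]]'

```text
clock: 1.7
position: [465.6, -258.8, 12.2]
ee_rot: [0.008, 0.71, -0.005, 0.705]
contact_force: [0.1, -0.2, 1.0]
gripper_width: 68.5
```

Emit:
arm_command --increments '[[[0,0,0],[0,0,-6],0.2],[[0,0,0],[0,0,-11],0.2],[[0,0,0],[0,0,-11],1],[[0,0,0],[0,0,-11],1],[[0,0,0],[0,0,-11],1]]'

```text
clock: 2.2
position: [466.0, -258.9, 1.8]
ee_rot: [0.008, 0.709, -0.005, 0.705]
contact_force: [-0.4, 0.6, 2.1]
gripper_width: 56.5
```

```bash
python3 -c "
from g import *
go([466,-258,1],down(89))"
```

```text
t 2.2 pos [ 466.  -258.9    1.8] w 56.5 F [-0.4  0.6  2.1] j [-0.2   0.52 -0.47 -0.   -0.59 -1.38]
shift [-0.   0.9 -0.8]
turn [-0.19 -0.34  0.05] 0.4
```

Emit:
arm_command --increments '[[[0,0,0],[0,0,15],1],[[0,0,0],[0,0,50],1],[[0,0,0],[0,0,95],1],[[0,0,0],[0,0,140],1],[[0,0,0],[0,0,185],1]]'

```text
clock: 2.7
position: [465.3, -258.6, 188.5]
ee_rot: [0.008, 0.709, -0.005, 0.705]
contact_force: [1.8, -1.0, -1.8]
gripper_width: 56.5
```

```bash
cat >> g.py <<'E'
def well(h,c,off=(0,0)): # TCP goal with cassette centre at height h over the catch line
    Rt=into(); go(P+RW@np.array([off[0],off[1],h])-Rt@np.array(c),Rt)
C1=(-10.2,0,-3.1)
E
python3 -c "
from g import *
well(75,C1)"
```

```text
t 2.7 pos [ 465.3 -258.6  188.5] w 56.5 F [ 1.8 -1.  -1.8] j [-0.2   0.27 -0.28 -0.   -1.03 -1.38]
shift [ 94.8 271.1 -10.8]
turn [ -3.08 -30.25  -8.59] 31.6
```

Emit:
arm_command --increments '[[[-0.5,-4.5,-1.3],[10,35,25],1],[[-1,-9,-2.6],[20,75,45],1],[[-1.5,-13.5,-3.9],[30,115,60],1],[[-2,-18,-5.2],[40,155,60],1],[[-2.5,-22.5,-6.5],[50,195,60],1]]'

```text
clock: 3.2
position: [514.6, -64.9, 249.7]
ee_rot: [0.034, 0.557, -0.058, 0.828]
contact_force: [0.9, -0.9, -1.9]
gripper_width: 56.6
```

```bash
python3 -c "
from g import *
well(95,C1)"
```

```text
t 3.2 pos [514.6 -64.9 249.7] w 56.6 F [ 0.9 -0.9 -1.9] j [ 0.27  0.   -0.59  0.27 -0.64 -2.16]
shift [ 35.7  79.2 -54.7]
turn [-0.71 -7.79 -2.03] 8.1
```

Emit:
arm_command --increments '[[[-0.3,-3,-0.7],[15,35,0],1],[[-0.6,-6,-1.5],[30,70,-10],1],[[-0.7,-7.8,-2],[36,79,-35],1],[[-0.7,-7.8,-2],[36,79,-55],1],[[-0.7,-7.8,-2],[36,79,-55],1]]'

```text
clock: 3.7
position: [548.4, 14.4, 191.7]
ee_rot: [0.041, 0.5, -0.073, 0.862]
contact_force: [1.6, -1.1, -2.4]
gripper_width: 56.4
```

```bash
cat > look.py <<'E'
import sys
from g import *
n=sys.argv[1]; W=[]
for c,(u,v,w,h) in(('top',(265,150,110,130)),('side',(230,130,140,130))):
    p,d=grab(c,c+n); W.append(cv2.resize(p[v:v+h,u:u+w],None,fx=3.1,fy=3.1,interpolation=cv2.INTER_CUBIC))
cv2.imwrite(f'pics/l{n}.png',np.hstack(W))
E
python3 look.py 2; python3 -c "
from g import *
# held cassette in side cloud, in well coords
X=cloud('side',np.load('pics/side2.npy')); L=(X-P)@RW
m=(abs(L[...,0])<90)&(abs(L[...,1])<34)&(L[...,2]>60)&(L[...,2]<125)
im=cv2.imread('pics/side2.png'); m&=im.mean(-1)>75
q=L[m]; print(len(q)); print(np.percentile(q,[1,5,50,95,99],axis=0).round(1))
well(80,C1)"
```

```text
528
[[-58.  -29.7  81.6]
 [-51.5 -25.8  86.6]
 [ 28.1   9.6 104. ]
 [ 49.2  29.4 107. ]
 [ 50.6  31.  108.3]]
t 3.8 pos [548.3  12.8 191.8] w 56.3 F [-0.7 -0.8 -1.8] j [ 0.27  0.08 -0.91  1.12 -0.24 -3.06]
shift [ 9.4  0.2 -9.8]
turn [ 0.12 -0.31 -0.01] 0.3
```

View pics/l2.png

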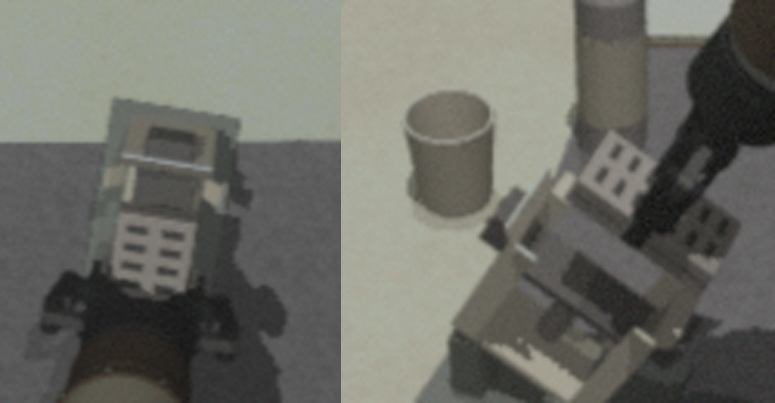

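The cassette is held level over the mouth. But joint 6 is at −3.06, near its −3.1 limit, and the wrist is near-singular. I'll fit the kinematics before going further.

```bash
cat > kin.py <<'E'
from g import *
from scipy.optimize import least_squares
s=readout.read_state()
D=[([-0.96139,.38547,.00677,-.00045,-1.19402,-.25859],[214.63,-586.43,230.34],[-0.12266538,.69641566,.12401775,.69611639]),
([-.2,.34,-.37,0,-.86,-1.38],[463.9,-258.1,117.4],None),([-.2,.52,-.47,0,-.59,-1.38],[466,-258.9,1.8],None),
([-.2,.27,-.28,0,-1.03,-1.38],[465.3,-258.6,188.5],None),([.27,0,-.59,.27,-.64,-2.16],[514.6,-64.9,249.7],[0.034,.557,-.058,.828]),
(s['joints'],s['position'],s['ee_rot'])]
def rotj(j,s4,s6): return (R.from_euler('z',j[0])*R.from_euler('y',j[1]-j[2])*R.from_euler('x',s4*j[3])*R.from_euler('y',-j[4])*R.from_euler('x',s6*j[5]))
def fk(j,p,s4,s6):
    a1,a2,a3,b,z0,d,L,o=p; f=j[1]-j[2]
    r=a1+a2*np.sin(j[1])+a3*np.cos(f)+b*np.sin(f); z=z0+a2*np.cos(j[1])-a3*np.sin(f)+b*np.cos(f)
    Q=rotj(j,s4,s6)*R.from_euler('x',o)
    return np.array([r*np.cos(j[0])+d*np.sin(j[0]),r*np.sin(j[0])-d*np.cos(j[0]),z])+L*Q.as_matrix()[:,0],Q
def fit():
    best=None
    for s4 in(1,-1):
        for s6 in(1,-1):
            def f(p):
                o=[]
                for j,x,q in D:
                    X,Q=fk(j,p,s4,s6); o+=list((X-x)/5)
                    if q is not None: o+=list((R.from_quat(q).inv()*Q).as_rotvec()*40)
                return np.array(o+list((p-p0)[:5]/300))
            p0=np.array([0,400,400,0,300,160,250,0.])
            for o0 in (0,1.57,3.14,-1.57):
                p0[7]=o0; r=least_squares(f,p0)
                if best is None or r.cost<best[0]: best=(r.cost,r.x,s4,s6,f(r.x))
    return best
def ik(pos,Q,j0,K):
    f=lambda j:np.r_[(fk(j,*K)[0]-pos)/10,(Q.inv()*fk(j,*K)[1]).as_rotvec()*20]
    return least_squares(f,j0)
if __name__=='__main__':
    c,p,s4,s6,res=fit(); print(c,p.round(2),s4,s6,res.round(1)); K=(p,s4,s6)
    np.save('K.npy',np.array(K,dtype=object),allow_pickle=True)
    Rt=into()
    for fl in(0,1):
      j=np.array(s['joints']); 
      if fl: j[5]+=np.pi
      for h in(95,60,30,0,-16):
        T=P+RW@np.array([0,0,h])-Rt@np.array(C1)
        Q=R.from_matrix(Rt)*R.from_euler('x',np.pi*fl); r=ik(T,Q,j,K); j=r.x; print(fl,h,j.round(2),round(r.cost,4))
E
python3 kin.py
```

```text
315.42085981294974 [ 92.94 492.74 320.76  26.14 225.63 140.32 360.56  -1.57] -1 -1 [  1.1   5.3  -0.6   0.    0.    0.    3.1   3.5   4.6   5.6   3.1   7.4
   1.    4.    1.2   3.8   1.5  -4.3  -0.1  -0.2  -0.1  -3.  -18.2  -8.3
   0.    0.    0.    0.3   0.3  -0.3   0.1  -0.2]
0 95 [ 0.5   0.02 -0.77  0.76 -0.47 -2.88] 0.0
0 60 [ 0.47  0.12 -0.8   0.96 -0.38 -3.07] 0.0
0 30 [ 0.45  0.2  -0.81  1.19 -0.32 -3.3 ] 0.0
0 0 [ 0.43  0.28 -0.82  1.49 -0.29 -3.59] 0.0
0 -16 [ 0.42  0.32 -0.82  1.66 -0.28 -3.75] 0.0
1 95 [ 0.5   0.02 -0.77  0.76 -0.47  0.26] 0.0
1 60 [ 0.47  0.12 -0.8   0.96 -0.38  0.07] 0.0
1 30 [ 0.45  0.2  -0.81  1.19 -0.32 -0.16] 0.0
1 0 [ 0.43  0.28 -0.82  1.49 -0.29 -0.45] 0.0
1 -16 [ 0.42  0.32 -0.82  1.66 -0.28 -0.61] 0.0
```

```bash
python3 - <<'E'
s=open('kin.py').read()
s=s.replace("a1,a2,a3,b,z0,d,L,o=p;","a1,a2,a3,b,z0,d,L,o,d2,e=p;")
s=s.replace("+L*Q.as_matrix()[:,0],Q","+L*Q.as_matrix()[:,0]+(R.from_euler('z',j[0])*R.from_euler('y',f)*R.from_euler('x',s4*j[3])).apply([0,d2,0])+(R.from_euler('z',j[0])*R.from_euler('y',f)*R.from_euler('x',s4*j[3])*R.from_euler('y',-j[4])).apply([0,0,e]),Q")
s=s.replace("160,250,0.])","80,250,0.,-80,0])").replace("(p-p0)[:5]/300","(p-p0)[[0,1,2,3,4,5,6,8,9]]/[300,300,300,100,300,300,300,300,100]")
open('kin.py','w').write(s)
E
python3 kin.py
```

```text
0.809338627955416 [ 3.5000e+00  5.5682e+02  4.2227e+02 -1.6400e+00  1.6509e+02 -5.0000e-01
  2.9317e+02  4.7100e+00 -1.6087e+02 -8.0000e-01] -1 -1 [-0.2  0.  -0.   0.   0.   0.   0.4  0.   0.6 -0.2  0.2 -0.1  0.1  0.1
 -0.4 -0.  -0.3  0.1 -0.1 -0.2 -0.1  0.   0.1 -0.1  0.   0.   0.   0.
  0.5  0.1 -0.  -0.4 -0.3  0.1 -0.3 -0. ]
0 95 [ 0.28  0.08 -0.9   1.1  -0.24 -3.05] 0.0
0 60 [-0.    0.15 -0.93  1.81 -0.09 -3.53] 0.0
0 30 [-0.24  0.22 -0.79  2.6   0.05 -4.12] 0.0187
0 0 [-0.25  0.29 -0.72  2.78  0.05 -4.28] 0.143
0 -16 [-0.25  0.33 -0.69  2.86  0.04 -4.36] 0.2175
1 95 [ 0.28  0.08 -0.9   1.1  -0.24  0.09] 0.0
1 60 [-0.    0.15 -0.93  1.81 -0.09 -0.38] 0.0
1 30 [-0.24  0.22 -0.79  2.6   0.05 -0.97] 0.0187
1 0 [-0.25  0.29 -0.72  2.78  0.05 -1.14] 0.143
1 -16 [-0.25  0.33 -0.69  2.86  0.04 -1.22] 0.2175
```

Now the kinematics fit to within ~3 mm. I'll search all IK branches within the joint ranges for the whole insertion, including tilted grasps.

```bash
cat > br.py <<'E'
from kin import *
K=tuple(np.load('K.npy',allow_pickle=True))
lo=np.array([-3.14,-1.21,-1.07,-3.16,-2.99,-3.1])+.05; hi=np.array([3.14,2.06,1.41,2.05,-.16,3.1])-.05
def ikb(pos,Q,j0):
    f=lambda j:np.r_[(fk(j,*K)[0]-pos)/10,(Q.inv()*fk(j,*K)[1]).as_rotvec()*20]
    return least_squares(f,np.clip(j0,lo+1e-3,hi-1e-3),bounds=(lo,hi))
def goal(h,dl,fl,c=(-10.2,0,-3.1)):
    # tool pitched dl deg about the grasp axis; cassette centre stays
    Rc=into(); Q=R.from_matrix(Rc)*R.from_euler('y',dl,degrees=True)*R.from_euler('x',np.pi*fl)
    G=P+RW@np.array([0,0,h])+RW@np.array([-c[2]*0+3.1,0,0]) # pad axis point
    cc=np.array([10.2,0,0])
    return G+(R.from_matrix(Rc)*R.from_euler('y',dl,degrees=True)).apply(cc),Q
if __name__=='__main__':
    rng=np.random.default_rng(0)
    for dl in(-40,-30,-20,-10,0,10,20,30):
        for fl in(0,1):
            sols=[]
            for _ in range(25):
                r=ikb(*goal(-16,dl,fl),rng.uniform(lo,hi))
                if r.cost<1e-4 and not any(np.abs(r.x-q).max()<.05 for q in sols): sols.append(r.x)
            for q in sols:
                j=q; ok=[]
                for h in(0,30,60,90):
                    r=ikb(*goal(h,dl,fl),j); ok.append(r.cost<1e-3); j=r.x
                print(dl,fl,q.round(2),'x',R.from_quat(goal(0,dl,fl)[1].as_quat()).as_matrix()[:,0].round(2),ok,j.round(2))
E
python3 br.py
```

```text
-40 0 [-0.33  0.59 -0.94 -2.98 -1.19  1.57] x [ 0.93 -0.16 -0.34] [np.True_, np.True_, np.True_, np.True_] [-0.36  0.24 -0.98 -2.91 -0.88  1.49]
-40 1 [-0.33  0.59 -0.94 -2.98 -1.19 -1.58] x [ 0.93 -0.16 -0.34] [np.True_, np.True_, np.True_, np.True_] [-0.36  0.24 -0.98 -2.91 -0.88 -1.65]
-30 0 [-0.32  0.46 -0.86 -2.96 -0.8   1.52] x [ 0.85 -0.15 -0.5 ] [np.True_, np.True_, np.True_, np.True_] [-0.33  0.13 -0.84 -2.82 -0.46  1.36]
-30 1 [-0.32  0.46 -0.86 -2.96 -0.8  -1.62] x [ 0.85 -0.15 -0.5 ] [np.True_, np.True_, np.True_, np.True_] [-0.33  0.13 -0.84 -2.82 -0.46 -1.78]
-20 0 [-0.3   0.37 -0.74 -2.89 -0.41  1.42] x [ 0.75 -0.13 -0.64] [np.True_, np.True_, np.False_, np.False_] [-0.29  0.1  -0.77 -2.9  -0.21  1.41]
-20 1 [-0.3   0.37 -0.74 -2.89 -0.41 -1.72] x [ 0.75 -0.13 -0.64] [np.True_, np.True_, np.False_, np.False_] [-0.29  0.1  -0.77 -2.9  -0.21 -1.73]
10 0 [ 0.31  0.35 -0.68  0.61 -0.28 -2.62] x [ 0.34 -0.06 -0.94] [np.True_, np.True_, np.True_, np.True_] [ 0.41  0.15 -0.62  0.37 -0.54 -2.44]
10 1 [ 0.31  0.35 -0.68  0.61 -0.28  0.52] x [ 0.34 -0.06 -0.94] [np.True_, np.True_, np.True_, np.True_] [ 0.41  0.15 -0.62  0.37 -0.54  0.7 ]
20 0 [ 0.32  0.4  -0.4   0.14 -0.61 -2.17] x [ 0.17 -0.03 -0.98] [np.True_, np.True_, np.True_, np.True_] [ 0.37  0.21 -0.41  0.12 -0.8  -2.19]
20 1 [ 0.32  0.4  -0.4   0.14 -0.61  0.97] x [ 0.17 -0.03 -0.98] [np.True_, np.True_, np.True_, np.True_] [ 0.37  0.21 -0.41  0.12 -0.8   0.95]
30 0 [ 0.28  0.47 -0.22 -0.   -0.88 -2.02] x [ 0. -0. -1.] [np.True_, np.True_, np.True_, np.True_] [ 0.32  0.29 -0.25  0.   -1.04 -2.06]
30 1 [ 0.28  0.47 -0.22  0.   -0.88  1.12] x [ 0. -0. -1.] [np.True_, np.True_, np.True_, np.True_] [ 0.32  0.29 -0.25  0.   -1.04  1.08]
```

The exact-normal insertion isn't reachable: joint 5 would run past its limit. A grasp tilted about 12° toward the far end is reachable and still clears the rim. I'll set this cassette back on free bench and regrasp it tilted.

```bash
python3 - <<'E'
from br import *
go([455,-140,60],down(80.2))
for h,p in((60,[455,-140,60]),):
    j=ikb(np.array(p),R.from_matrix(down(80.2)),[0,.4,-.4,0,-.8,-1.6]); print(j.cost,j.x.round(2))
for dl in (11,12,13,14):
    j=[.31,.35,-.68,.6,-.3,-2.6]
    for h in(-18,0,40,80,110):
        r=ikb(*goal(h,dl,0),j); j=r.x; print(dl,h,j.round(2),round(r.cost,5))
E
```

```text
t 3.8 pos [548.3  12.8 191.8] w 56.3 F [-0.7 -0.8 -1.8] j [ 0.27  0.08 -0.91  1.12 -0.24 -3.06]
shift [ -93.3 -152.8 -131.8]
turn [ 5.22 29.25 -0.05] 29.7
1.6473783824474345e-28 [ 0.05  0.35 -0.57 -0.   -0.66 -1.79]
11 -18 [ 0.32  0.36 -0.64  0.52 -0.32 -2.53] 0.0
11 0 [ 0.34  0.32 -0.63  0.47 -0.36 -2.49] 0.0
11 40 [ 0.37  0.25 -0.61  0.39 -0.45 -2.44] 0.0
11 80 [ 0.4   0.17 -0.6   0.34 -0.55 -2.41] 0.0
11 110 [ 0.42  0.11 -0.58  0.32 -0.62 -2.4 ] 0.0
12 -18 [ 0.33  0.36 -0.61  0.44 -0.35 -2.46] 0.0
12 0 [ 0.34  0.33 -0.6   0.4  -0.39 -2.43] 0.0
12 40 [ 0.37  0.25 -0.59  0.35 -0.48 -2.4 ] 0.0
12 80 [ 0.39  0.18 -0.57  0.31 -0.58 -2.38] 0.0
12 110 [ 0.42  0.12 -0.56  0.29 -0.65 -2.37] 0.0
13 -18 [ 0.33  0.37 -0.57  0.38 -0.39 -2.4 ] 0.0
13 0 [ 0.34  0.33 -0.57  0.35 -0.43 -2.38] 0.0
13 40 [ 0.37  0.26 -0.56  0.31 -0.51 -2.36] 0.0
13 80 [ 0.39  0.18 -0.55  0.28 -0.6  -2.35] 0.0
13 110 [ 0.41  0.13 -0.54  0.26 -0.67 -2.34] 0.0
14 -18 [ 0.33  0.37 -0.55  0.33 -0.43 -2.35] 0.0
14 0 [ 0.34  0.34 -0.54  0.31 -0.46 -2.34] 0.0
14 40 [ 0.36  0.26 -0.54  0.28 -0.54 -2.33] 0.0
14 80 [ 0.39  0.19 -0.53  0.25 -0.63 -2.32] 0.0
14 110 [ 0.41  0.13 -0.52  0.24 -0.7  -2.32] 0.0
```

Emit:
arm_command --increments '[[[1,6,0],[-15,-10,35],1],[[2,12,0],[-35,-45,45],1],[[3,18,0],[-55,-85,35],1],[[4,24,0],[-75,-125,10],1],[[5.2,29.2,0],[-93,-153,-30],1]]'

```text
clock: 4.3
position: [485.6, -106.1, 196.5]
ee_rot: [0.049, 0.636, -0.078, 0.766]
contact_force: [1.3, -2.5, -1.3]
gripper_width: 56.9
```

```bash
python3 -c "
from g import *
go([455,-140,4],down(80.2))"
```

```text
t 4.3 pos [ 485.6 -106.1  196.5] w 56.9 F [ 1.3 -2.5 -1.3] j [ 0.16  0.11 -0.53  0.12 -0.77 -2.  ]
shift [ -30.6  -33.9 -192.5]
turn [ 3.27 10.31  0.59] 10.8
```

Emit:
arm_command --increments '[[[1.5,5,0.3],[-15,-17,-25],1],[[3.3,10.3,0.6],[-31,-34,-65],1],[[3.3,10.3,0.6],[-31,-34,-105],1],[[3.3,10.3,0.6],[-31,-34,-145],1],[[3.3,10.3,0.6],[-31,-34,-165],1]]'

```text
clock: 4.8
position: [453.3, -139.5, 29.1]
ee_rot: [0.062, 0.706, -0.06, 0.703]
contact_force: [-0.2, -0.7, -1.6]
gripper_width: 56.6
```

```bash
python3 -c "
from g import *
go([455,-140,2.5],down(80.2))"
```

```text
t 4.8 pos [ 453.3 -139.5   29.1] w 56.6 F [-0.2 -0.7 -1.6] j [ 0.04  0.4  -0.6  -0.01 -0.58 -1.78]
shift [  1.7  -0.5 -26.6]
turn [-0.16 -0.19  0.08] 0.3
```

Emit:
arm_command --increments '[[[0,0,0],[2,0,-15],1],[[0,0,0],[2,0,-26.5],1],[[0,0,0],[2,0,-26.5],1],[[0,0,0],[2,0,-26.5],0.2],[[0,0,0],[2,0,-26.5],0.2]]'

```text
clock: 5.3
position: [456.5, -139.1, 3.6]
ee_rot: [0.062, 0.705, -0.06, 0.704]
contact_force: [0.9, -0.9, 0.1]
gripper_width: 68.7
```

```bash
python3 -c "
from g import *
Rd=(R.from_matrix(down(80.2))*R.from_euler('y',13,degrees=True)).as_matrix(); print(Rd[:,0])
s=readout.read_state(); p=np.array(s['position']); u=np.array([np.cos(np.radians(9.8)),-np.sin(np.radians(9.8)),0])
np.save('placed.npy',p-3.1*u); go(p-9.3*u,Rd)"
```

```text
[-0.22166855  0.03828881 -0.97437006]
t 5.3 pos [ 456.5 -139.1    3.6] w 68.7 F [ 0.9 -0.9  0.1] j [ 0.04  0.45 -0.61 -0.01 -0.51 -1.78]
shift [-9.2  1.6  0. ]
turn [ 2.03 12.77  0.09] 12.9
```

Emit:
arm_command --increments '[[[1,6.5,0],[-4,1,10],0.2],[[2,12.8,0],[-9,1.6,10],0.2],[[2,12.8,0],[-9,1.6,4],0.2],[[2,12.8,0],[-9,1.6,0],0.2],[[2,12.8,0],[-9,1.6,-0.5],0.2]]'

```text
clock: 5.8
position: [445.8, -137.4, 2.4]
ee_rot: [0.067, 0.78, -0.054, 0.619]
contact_force: [-0.8, -0.3, -0.5]
gripper_width: 68.2
```

Emit:
arm_command --increments '[[[0,0,0],[0,0,0],1],[[0,0,0],[0,0,0],1],[[0,0,0],[0,0,0],1],[[0,0,0],[0,0,0],1],[[0,0,0],[0,0,0],1]]'

```text
clock: 6.3
position: [445.2, -137.2, 2.7]
ee_rot: [0.067, 0.781, -0.054, 0.619]
contact_force: [-1.8, 0.9, 5.1]
gripper_width: 56.7
```

```bash
cat >> g.py <<'E'
def tilt(dl): return (R.from_matrix(into())*R.from_euler('y',dl,degrees=True)).as_matrix()
def cset(cw,Rc): # cassette centre (world) and orientation -> fixed in tool frame now
    s=readout.read_state(); R0=R.from_quat(s['ee_rot']); c=R0.inv().apply(np.array(cw)-s['position'])
    q=(R0.inv()*R.from_matrix(Rc)).as_quat(); np.save('C.npy',np.r_[c,q]); print('c',c.round(1),'tilt',np.degrees(R.from_quat(q).as_rotvec()).round(1))
def ins(h,off=(0,0)): # TCP goal so that held cassette (axes u,v,w) sits in the well at height h
    C=np.load('C.npy'); Rt=R.from_matrix(RW)*R.from_quat(C[3:]).inv()
    go(P+RW@np.array([off[0],off[1],h])-Rt.apply(C[:3]),Rt.as_matrix())
def now(): # held cassette centre now in well coords
    C=np.load('C.npy'); s=readout.read_state(); R0=R.from_quat(s['ee_rot'])
    print('cassette in well',((s['position']+R0.apply(C[:3])-P)@RW).round(1),'Fwell',(np.array(s['contact_force'])@RW).round(1),'Trq',np.round(s['wrist_torque'],2))
E
python3 -c "
from g import *
c=np.load('placed.npy').copy(); s=readout.read_state()
v=np.array([np.sin(np.radians(9.8)),np.cos(np.radians(9.8)),0]); c+=v*((s['position']-c)@v); c[2]=12
cset(c,rot(-9.8,0)); ins(85)"
```

```text
c [-10.9   0.    6. ] tilt [-1.000e-01 -1.032e+02  1.000e-01]
t 6.3 pos [ 445.2 -137.2    2.7] w 56.7 F [-1.8  0.9  5.1] j [ 0.02  0.53 -0.46 -0.06 -0.81 -1.72]
shift [ 99.8 152.4 178.7]
turn [ -5.11 -29.56   0.  ] 30.0
```

Emit:
arm_command --increments '[[[0,0,0],[0,0,25],1],[[0,-3,0],[0,0,70],1],[[-1,-8,0],[0,10,115],1],[[-2,-14,0],[0,30,155],1],[[-3,-20,0],[10,60,190],1]]'

```text
clock: 6.8
position: [454.8, -77.3, 194.4]
ee_rot: [0.061, 0.658, -0.063, 0.748]
contact_force: [1.1, 0.1, -1.5]
gripper_width: 56.5
```

```bash
python3 -c "
from g import *
ins(90)"
```

```text
t 6.8 pos [454.8 -77.3 194.4] w 56.5 F [ 1.1  0.1 -1.5] j [ 0.21  0.07 -0.54  0.05 -0.84 -1.99]
shift [87.7 92.9 -8.7]
turn [-2.15 -9.25  0.06] 9.5
```

Emit:
arm_command --increments '[[[-1,-4,0],[15,30,15],1],[[-2,-9,0],[40,60,15],1],[[-2.1,-9.2,0],[65,90,10],1],[[-2.1,-9.2,0],[87,93,-5],1],[[-2.1,-9.2,0],[88,93,-9],1]]'

```text
clock: 7.3
position: [543.6, 16.8, 183.2]
ee_rot: [0.052, 0.595, -0.069, 0.799]
contact_force: [-0.3, -0.2, -1.6]
gripper_width: 56.7
```

```bash
python3 look.py 3; python3 -c "
from g import *
now(); ins(50)"
```

```text
cassette in well [-1.9 -0.5 88.3] Fwell [-1.9 -0.9 -0.6] Trq [0.15 0.75 0.03]
t 7.4 pos [541.6  15.2 183.3] w 56.7 F [-1.5 -0.7 -1.5] j [ 0.41  0.16 -0.57  0.28 -0.61 -2.36]
shift [ 20.7  -3.  -32.2]
turn [ 0.   -0.3   0.11] 0.3
```

View pics/l3.png

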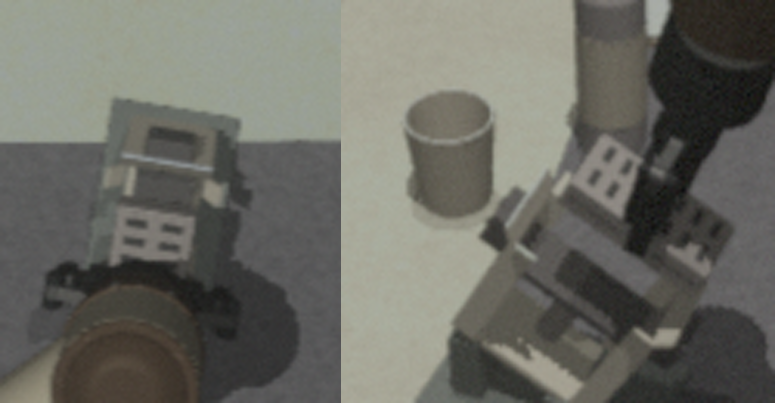

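The picture shows the cassette level with the well and the fingers tilted toward the far end. A quick camera check of the held cassette's position in well coordinates:

```bash
python3 - <<'E'
from g import *
for n in('top','side'):
    X=cloud(n,np.load(f'pics/{n}3.npy')); L=(X-P)@RW
    m=(abs(L[...,0]-35)<35)&(abs(L[...,1])<45)&(L[...,2]>92)&(L[...,2]<108)&(cv2.imread(f'pics/{n}3.png').mean(-1)>60)
    q=L[m]; b=q[(q[:,0]>25)]
    print(n,len(q),'u far',np.percentile(q[:,0],[95,98,100]).round(1),'v',np.percentile(b[:,1],[0,3,97,100]).round(1),'w top',np.percentile(b[:,2],[10,50,90]).round(1))
E
```

```text
top 459 u far [53.9 55.1 56.1] v [-27.9 -26.5  28.1  29.9] w top [ 95.   98.8 102.2]
side 406 u far [51.4 52.5 53.3] v [-29.8 -25.4  30.7  33.2] w top [ 96.1  99.6 101.9]
```

Emit:
arm_command --increments '[[[0,-0.1,0],[8,-2,-12],1],[[0,-0.3,0.1],[15,-3,-24],1],[[0,-0.3,0.1],[20.7,-3.7,-32],1],[[0,-0.3,0.1],[20.7,-3.7,-32],1],[[0,-0.3,0.1],[20.7,-3.7,-32],1]]'

```text
clock: 7.9
position: [562.1, 11.2, 151.6]
ee_rot: [0.052, 0.594, -0.07, 0.8]
contact_force: [0.2, -0.4, -1.5]
gripper_width: 56.7
```

```bash
python3 -c "
from g import *
now(); ins(32,(0,-.7))"
```

```text
cassette in well [ 0.3 -1.  50.4] Fwell [-0.6 -0.4 -1.4] Trq [ 0.15  0.7  -0.01]
t 7.9 pos [562.1  11.2 151.6] w 56.7 F [ 0.2 -0.4 -1.5] j [ 0.38  0.23 -0.59  0.31 -0.52 -2.37]
shift [  8.9  -1.2 -16.1]
turn [0.   0.   0.05] 0.0
```

Emit:
arm_command --increments '[[[0,0,0],[2,-0.3,-4],1],[[0,0,0],[4.5,-0.6,-8],1],[[0,0,0],[7,-1,-12],1],[[0,0,0],[9,-1.3,-16],1],[[0,0,0],[9,-1.3,-16],1]]'

```text
clock: 8.4
position: [571.0, 9.7, 134.7]
ee_rot: [0.052, 0.594, -0.07, 0.8]
contact_force: [-0.2, 0.0, -2.0]
gripper_width: 56.7
```

```bash
python3 -c "
from g import *
now(); ins(20,(0,-.7))"
```

```text
cassette in well [-0.4 -1.  31.3] Fwell [-1.2 -0.  -1.7] Trq [ 0.06  0.77 -0.01]
t 8.4 pos [571.    9.7 134.7] w 56.7 F [-0.2  0.  -2. ] j [ 0.37  0.27 -0.59  0.33 -0.48 -2.38]
shift [ 5.9 -0.8 -9.6]
turn [ 0.03 -0.08  0.06] 0.1
```

Emit:
arm_command --increments '[[[0,0,0],[1.5,-0.2,-2.5],1],[[0,0,0],[3,-0.4,-5],1],[[0,0,0],[4.5,-0.6,-7.5],1],[[0,0,0],[6,-0.8,-10],1],[[0,0,0],[6,-0.8,-10],1]]'

```text
clock: 8.9
position: [577.0, 8.9, 124.5]
ee_rot: [0.052, 0.594, -0.07, 0.799]
contact_force: [0.6, -0.2, -1.4]
gripper_width: 56.7
```

```bash
python3 -c "
from g import *
now(); ins(5,(0,-.7))"
```

```text
cassette in well [-0.2 -0.7 19.4] Fwell [-0.2 -0.1 -1.6] Trq [ 0.2   0.78 -0.01]
t 8.9 pos [577.    8.9 124.5] w 56.7 F [ 0.6 -0.2 -1.4] j [ 0.36  0.29 -0.6   0.34 -0.46 -2.39]
shift [  7.3  -1.2 -12.3]
turn [ 0.04 -0.1   0.06] 0.1
```

Emit:
arm_command --increments '[[[0,0,0],[2,-0.3,-3],1],[[0,0,0],[4,-0.6,-6],1],[[0,0,0],[6,-0.9,-9],1],[[0,0,0],[7.4,-1.2,-12.4],1],[[0,0,0],[7.4,-1.2,-12.4],1]]'

```text
clock: 9.4
position: [584.7, 7.6, 111.7]
ee_rot: [0.051, 0.594, -0.07, 0.799]
contact_force: [-1.6, -0.1, -0.3]
gripper_width: 56.7
```

```bash
python3 -c "
from g import *
now(); ins(-6,(0,-.7))"
```

```text
cassette in well [ 0.1 -0.6  4.4] Fwell [-1.5 -0.3  0.6] Trq [ 0.2   0.7  -0.03]
t 9.4 pos [584.7   7.6 111.7] w 56.7 F [-1.6 -0.1 -0.3] j [ 0.35  0.32 -0.6   0.36 -0.42 -2.4 ]
shift [ 5.  -0.9 -9.1]
turn [ 0.04 -0.1   0.06] 0.1
```

```bash
python3 look.py 4
```

```text
(no output)
```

View pics/l4.png

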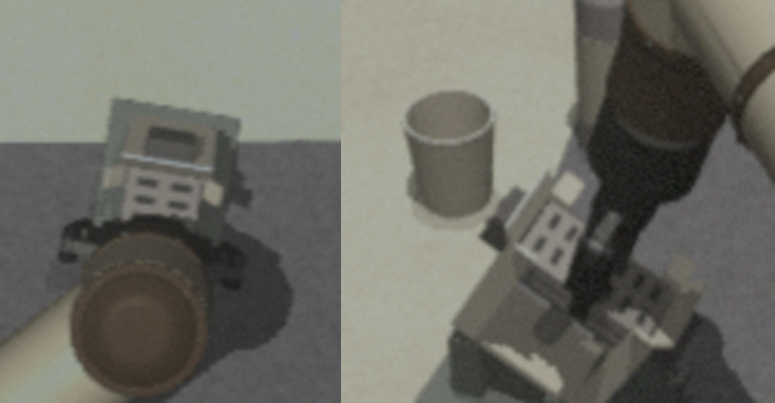

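The cassette is seated squarely in the well at the follower. Continuing down in small steps.

Emit:
arm_command --increments '[[[0,0,0],[1.3,-0.2,-2.3],1],[[0,0,0],[2.5,-0.4,-4.6],1],[[0,0,0],[3.8,-0.7,-6.9],1],[[0,0,0],[5,-0.9,-9],1],[[0,0,0],[5,-0.9,-9],1]]'

```text
clock: 10.0
position: [589.8, 6.8, 102.7]
ee_rot: [0.052, 0.594, -0.07, 0.8]
contact_force: [-0.5, -0.0, 0.7]
gripper_width: 57.0
```

```bash
python3 -c "
from g import *
now(); ins(-14,(0,-.7))"
```

```text
cassette in well [ 0.1 -0.7 -5.9] Fwell [-0.1 -0.1  0.9] Trq [ 0.04  0.73 -0.03]
t 10.0 pos [589.8   6.8 102.7] w 57.0 F [-0.5 -0.   0.7] j [ 0.34  0.34 -0.6   0.37 -0.4  -2.41]
shift [ 3.9 -0.7 -7. ]
turn [ 0.03 -0.09  0.06] 0.1
```

Emit:
arm_command --increments '[[[0,0,0],[1.3,-0.2,-2.3],1],[[0,0,0],[2.5,-0.4,-4.6],1],[[0,0,0],[4,-0.7,-7],1],[[0,0,0],[5.9,-1,-10.5],1],[[0,0,0],[5.9,-1,-10.5],1]]'

```text
clock: 10.5
position: [596.0, 5.7, 91.8]
ee_rot: [0.051, 0.594, -0.07, 0.799]
contact_force: [-1.8, 0.3, 2.9]
gripper_width: 56.8
```

```bash
python3 look.py 5; python3 -c "
from g import *
now(); ins(-18,(0,-.7))
for n in('top','side'):
    X=cloud(n,np.load(f'pics/{n}5.npy')); L=(X-P)@RW
    m=(L[...,0]>15)&(L[...,0]<50)&(abs(L[...,1])<24)&(L[...,2]>-60)&(L[...,2]<20)
    q=L[m]; print(n,len(q))
    for a in range(15,50,7):
        b=q[(q[:,0]>=a)&(q[:,0]<a+7)]; print(a,len(b),np.percentile(b[:,2],[10,50,90]).round(1) if len(b) else '')
"
```

```text
cassette in well [  0.1  -0.7 -18.2] Fwell [-1.1 -0.1  2.1] Trq [ 0.09  0.9  -0.02]
t 10.6 pos [595.7   5.7  92.1] w 56.6 F [-2.   0.3  1.3] j [ 0.33  0.36 -0.6   0.39 -0.38 -2.43]
shift [-0.1  0.   0.1]
turn [ 0.04 -0.1   0.06] 0.1
top 215
15 41 [-9.8 -6.9 -3. ]
22 50 [-9.4 -7.  -3.5]
29 58 [-9.3 -7.2 -3.9]
36 45 [-8.3 -6.1 -2.3]
43 21 [-6.9 -3.5 -1.6]
side 183
15 14 [-27.3  -6.1  -4.6]
22 48 [-8.4 -5.7 -3.6]
29 52 [-8.3 -5.2 -3. ]
36 43 [-8.1 -6.  -3.4]
43 26 [-6.8 -5.2 -3.4]
```

View pics/l5.png

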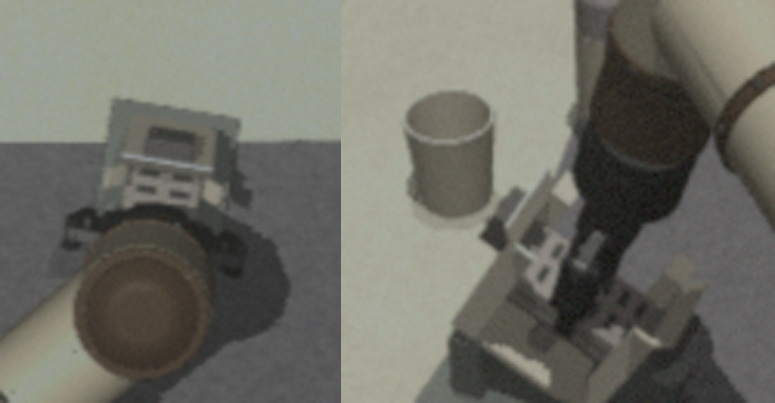

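The cassette's top face reads about 6 mm below the catch line in both cameras, past the catches. I'll release and back off along the tool axis.

Emit:
arm_command --increments '[[[0,0,0],[0,0,0],0.15],[[0,0,0],[0,0,0],0.15],[[0,0,0],[0,0,0],0.15],[[0,0,0],[-1,0,5],0.15],[[0,0,0],[-3,0,12],0.15]]'

```text
clock: 11.1
position: [592.6, 5.7, 104.2]
ee_rot: [0.051, 0.595, -0.07, 0.799]
contact_force: [0.2, -1.3, 0.0]
gripper_width: 72.4
```

Emit:
arm_command --increments '[[[0,0,0],[-4,1,20],0.15],[[0,0,0],[-10,2,45],0.15],[[0,0,0],[-18,3,85],0.15],[[0,0,0],[-50,5,120],0.15],[[0,0,0],[-90,5,150],0.15]]'

```text
clock: 11.6
position: [502.9, 11.2, 256.9]
ee_rot: [0.052, 0.594, -0.07, 0.8]
contact_force: [-0.1, 0.7, 0.9]
gripper_width: 72.5
```

Emit:
arm_command --increments '[[[0,0,0],[-40,15,20],0.15],[[0,0,0],[-70,35,20],0.15],[[0,0,0],[-80,75,20],0.15],[[0,0,0],[-80,120,20],0.15],[[0,0,0],[-80,165,20],0.15]]'

```text
clock: 12.1
position: [421.8, 177.6, 278.4]
ee_rot: [0.053, 0.593, -0.068, 0.801]
contact_force: [0.1, 1.1, -0.3]
gripper_width: 72.5
```

```bash
python3 look.py 6; python3 -c "
from g import *
for n in('top','side'):
    X=cloud(n,np.load(f'pics/{n}6.npy')); L=(X-P)@RW
    q=L[(abs(L[...,0])<53)&(abs(L[...,1])<24)&(L[...,2]>-60)&(L[...,2]<20)]
    for a in range(-50,50,14):
        b=q[(q[:,0]>=a)&(q[:,0]<a+14)]; print(n,a,len(b),np.percentile(b[:,2],[10,50,90]).round(1) if len(b) else '')
go()
"
```

```text
top -50 99 [-3.8 -0.2  2.9]
top -36 105 [-4.5 -0.8  2.2]
top -22 101 [-4.6 -0.9  3. ]
top -8 109 [-4.8 -1.2  3. ]
top 6 100 [-4.6 -1.3  2.4]
top 20 109 [-3.1 -0.7  3. ]
top 34 100 [-3.8 -1.1  2.1]
top 48 2 [2.7 2.7 2.7]
side -50 87 [-3.  -0.3  2.2]
side -36 105 [-3.6 -0.3  2.1]
side -22 106 [-3.5 -0.2  2.6]
side -8 134 [-52.5  -1.    1.6]
side 6 118 [-5.1 -0.4  1.9]
side 20 106 [-3.3  0.1  2.5]
side 34 89 [-3.2 -0.8  1.8]
side 48 22 [-1.7  1.8  8.6]
t 12.2 pos [423.1 180.7 278. ] w 72.7 F [0.3 0.  0.1] j [ 0.92 -0.06 -0.57  0.32 -0.94 -2.84]
```

View pics/l6.png

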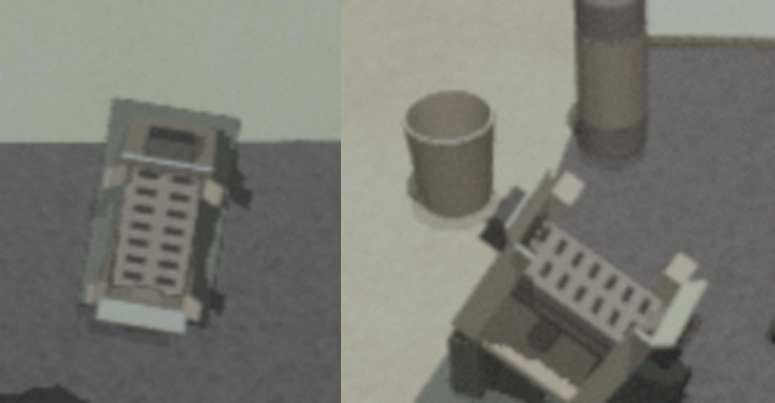

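Cassette 1 is level and held with its top face at the catch line (−0.6 mm along its whole length). Now cassette 2.

```bash
python3 - <<'E'
from br import *
Q=R.from_matrix(down(59.5))*R.from_euler('y',13,degrees=True); T=np.array([642,287.3,12])-Q.apply([-10.9,0,6.0]); print(T)
j=readout.read_state()['joints']
for dz in(120,60,0):
    r=ikb(T+[0,0,dz],Q,j); j=r.x; print(dz,j.round(2),r.cost)
go(T+[0,0,100],Q.as_matrix())
E
```

```text
[634.8500402  291.51164819   2.72907262]
120 [ 0.57  0.66  0.27 -0.21 -1.28 -2.6 ] 1.2673494176634743e-28
60 [ 0.57  0.72  0.21 -0.22 -1.18 -2.58] 8.930701543956985e-25
0 [ 0.57  0.78  0.18 -0.23 -1.08 -2.55] 1.9797254682584998e-25
t 12.2 pos [423.1 180.7 278. ] w 72.7 F [0.3 0.  0.1] j [ 0.92 -0.06 -0.57  0.32 -0.94 -2.84]
shift [ 211.8  110.8 -175.3]
turn [ 10.16  28.33 -20.37] 36.3
```

Emit:
arm_command --increments '[[[2,5.5,-4],[40,21,-10],0.15],[[4,11,-8],[80,42,-30],0.15],[[6,17,-12],[120,63,-60],0.15],[[8,22.5,-16],[160,84,-90],0.15],[[10,28,-20.4],[200,105,-120],0.15]]'

```text
clock: 12.7
position: [615.4, 281.7, 165.0]
ee_rot: [0.207, 0.754, -0.164, 0.601]
contact_force: [0.4, 0.7, 0.9]
gripper_width: 72.2
```

```bash
cat > g2.py <<'E'
from g import *
Q=R.from_matrix(down(59.5))*R.from_euler('y',13,degrees=True); T=np.array([642,287.3,12])-Q.apply([-10.9,0,6.0])
import sys
go(T+[0,0,float(sys.argv[1])],Q.as_matrix())
E
python3 g2.py 40
```

```text
t 12.7 pos [615.4 281.7 165. ] w 72.2 F [0.4 0.7 0.9] j [ 0.57  0.59  0.24 -0.21 -1.33 -2.62]
shift [  19.4    9.8 -122.2]
turn [0.01 0.15 0.13] 0.2
```

Emit:
arm_command --increments '[[[0,0.1,0.1],[10,5,-30],0.15],[[0,0.1,0.1],[19,10,-65],0.15],[[0,0.1,0.1],[19.4,10,-100],0.15],[[0,0.1,0.1],[19.4,10,-122],0.15],[[0,0.1,0.1],[19.4,10,-122],0.15]]'

```text
clock: 13.2
position: [632.4, 290.2, 38.7]
ee_rot: [0.205, 0.757, -0.166, 0.598]
contact_force: [-0.6, 0.3, 0.1]
gripper_width: 72.7
```

```bash
python3 g2.py 0
```

```text
t 13.2 pos [632.4 290.2  38.7] w 72.7 F [-0.6  0.3  0.1] j [ 0.57  0.74  0.19 -0.22 -1.14 -2.57]
shift [  2.5   1.4 -36. ]
turn [ 0.19 -0.42  0.09] 0.5
```

Emit:
arm_command --increments '[[[0.2,-0.4,0],[2,1.4,-18],0.15],[[0.2,-0.4,0],[2.5,1.4,-31],0.15],[[0.2,-0.4,0],[2.5,1.4,-35.5],0.15],[[0.2,-0.4,0],[2.5,1.4,-35.5],0.15],[[0.2,-0.4,0],[2.5,1.4,-35.5],0.15]]'

```text
clock: 13.7
position: [635.5, 291.9, 4.5]
ee_rot: [0.207, 0.755, -0.164, 0.601]
contact_force: [0.4, 0.5, 0.0]
gripper_width: 72.7
```

```bash
python3 g2.py 0
```

```text
t 13.7 pos [635.5 291.9   4.5] w 72.7 F [0.4 0.5 0. ] j [ 0.57  0.78  0.17 -0.23 -1.08 -2.55]
shift [-0.7 -0.4 -1.8]
turn [-0.05  0.08  0.06] 0.1
```

Emit:
arm_command --increments '[[[0,0,0],[0,0,-1.8],0.15],[[0,0,0],[0,0,-1.8],1],[[0,0,0],[0,0,-1.8],1],[[0,0,0],[0,0,-1.8],1],[[0,0,0],[0,0,-1.8],1]]'

```text
clock: 14.2
position: [636.3, 292.3, 4.0]
ee_rot: [0.207, 0.754, -0.163, 0.602]
contact_force: [0.5, 0.3, 5.8]
gripper_width: 56.5
```

```bash
python3 -c "
from g import *
s=readout.read_state(); R0=R.from_quat(s['ee_rot']).as_matrix(); y=R0[:,1]; az=np.degrees(np.arctan2(y[1],y[0]))-90; print('az',az)
Rc=rot(az,0); c=np.array([642,287.3,12.]); v=Rc[:,1]; c+=v*((s['position']-c)@v); print(c)
cset(c,Rc); ins(95)"
```

```text
az -30.54789183979782
[642.70377848 288.49249831  12.        ]
c [-9.5  0.   5.4] tilt [-1.000e-01 -1.029e+02 -2.000e-01]
t 14.2 pos [636.3 292.3   4. ] w 56.5 F [0.5 0.3 5.8] j [ 0.57  0.78  0.17 -0.23 -1.08 -2.55]
shift [ -96.1 -276.3  187.6]
turn [-10.4  -28.31  20.27] 36.3
```

Emit:
arm_command --increments '[[[0,0,0],[0,0,25],1],[[0,0,0],[0,0,70],1],[[-1,-4,3],[-5,-10,115],1],[[-3,-9,6],[-15,-30,155],1],[[-5,-14,10],[-30,-55,190],1]]'

```text
clock: 14.7
position: [606.5, 237.1, 194.8]
ee_rot: [0.131, 0.681, -0.115, 0.711]
contact_force: [-0.7, 0.9, -1.3]
gripper_width: 56.5
```

Emit:
arm_command --increments '[[[-1.3,-3.6,2.5],[-20,-40,20],1],[[-2.6,-7.2,5],[-40,-82,35],1],[[-4,-11,7.5],[-60,-124,40],1],[[-5.4,-14.3,10.2],[-66,-165,40],1],[[-5.4,-14.3,10.2],[-66,-205,40],1]]'

```text
clock: 15.2
position: [535.0, 29.4, 232.2]
ee_rot: [0.049, 0.593, -0.067, 0.801]
contact_force: [0.5, -0.5, -2.1]
gripper_width: 56.2
```

```bash
python3 -c "
from g import *
now(); ins(90,(0,-.7))"
```

```text
cassette in well [ 13.8  12.3 133.8] Fwell [-0.6 -0.4 -2.1] Trq [0.08 0.71 0.05]
t 15.2 pos [535.   29.4 232.2] w 56.2 F [ 0.5 -0.5 -2.1] j [ 0.45  0.1  -0.51  0.25 -0.74 -2.35]
shift [  7.6 -14.5 -44.9]
turn [ 0.21 -0.17 -0.25] 0.4
```

Emit:
arm_command --increments '[[[0.2,-0.2,-0.2],[2,-8,-10],1],[[0.2,-0.2,-0.2],[4,-14.5,-25],1],[[0.2,-0.2,-0.2],[7.6,-14.5,-45],1],[[0.2,-0.2,-0.2],[7.6,-14.5,-45],1],[[0.2,-0.2,-0.2],[7.6,-14.5,-45],1]]'

```text
clock: 15.7
position: [541.9, 14.6, 186.4]
ee_rot: [0.051, 0.592, -0.067, 0.801]
contact_force: [0.4, 0.3, -2.0]
gripper_width: 56.3
```

```bash
python3 look.py 7; python3 - <<'E'
from g import *
for n in('top','side'):
    X=cloud(n,np.load(f'pics/{n}7.npy')); L=(X-P)@RW
    m=(abs(L[...,0]-35)<35)&(abs(L[...,1])<45)&(L[...,2]>92)&(L[...,2]<108)&(cv2.imread(f'pics/{n}7.png').mean(-1)>60)
    q=L[m]; b=q[(q[:,0]>25)]
    print(n,len(q),'u far',np.percentile(q[:,0],[95,98,100]).round(1),'v',np.percentile(b[:,1],[0,3,97,100]).round(1),'w top',np.percentile(b[:,2],[10,50,90]).round(1))
now(); ins(52,(0,-.7))
E
```

```text
top 479 u far [53.9 55.1 56. ] v [-30.5 -28.8  25.5  27.3] w top [ 97.5 101.2 104.8]
side 435 u far [53.8 54.9 55.7] v [-30.2 -26.8  29.8  31.5] w top [ 98.5 102.5 104.7]
cassette in well [ 0.5 -0.3 90.4] Fwell [-0.8  0.5 -1.1] Trq [0.15 0.76 0.  ]
t 15.8 pos [542.9  15.2 187.9] w 56.5 F [-0.1  0.5 -1.4] j [ 0.41  0.15 -0.57  0.28 -0.61 -2.36]
shift [ 18.4  -3.5 -33.5]
turn [ 0.    0.08 -0.07] 0.1
```

Emit:
arm_command --increments '[[[0,0,0],[7,-1,-12],1],[[0,0,0],[14,-2.3,-25],1],[[0,0,0],[18.4,-3,-33.5],1],[[0,0,0],[18.4,-3,-33.5],1],[[0,0,0],[18.4,-3,-33.5],1]]'

```text
clock: 16.3
position: [561.4, 12.3, 154.7]
ee_rot: [0.051, 0.591, -0.067, 0.802]
contact_force: [-0.2, 0.1, -2.4]
gripper_width: 56.7
```

```bash
python3 -c "
from g import *
now(); ins(32,(0,-.2))"
```

```text
cassette in well [ 0.2 -0.  52.3] Fwell [-1.4  0.1 -2. ] Trq [ 0.11  0.69 -0.04]
t 16.3 pos [561.4  12.3 154.7] w 56.7 F [-0.2  0.1 -2.4] j [ 0.38  0.22 -0.59  0.31 -0.52 -2.37]
shift [  9.8  -1.9 -17.7]
turn [ 0.    0.1  -0.08] 0.1
```

Emit:
arm_command --increments '[[[0,0,0],[2.5,-0.4,-4.4],1],[[0,0,0],[5,-0.9,-8.8],1],[[0,0,0],[7.5,-1.3,-13.2],1],[[0,0,0],[9.8,-1.8,-17.6],1],[[0,0,0],[9.8,-1.8,-17.6],1]]'

```text
clock: 16.8
position: [571.0, 10.3, 136.2]
ee_rot: [0.051, 0.592, -0.067, 0.802]
contact_force: [-0.3, -0.2, -1.4]
gripper_width: 56.5
```

```bash
python3 -c "
from g import *
now(); ins(14,(0,-.3))"
```

```text
cassette in well [-0.6 -0.4 31.3] Fwell [-0.9 -0.3 -1.1] Trq [ 0.11  0.75 -0.02]
t 16.8 pos [571.   10.3 136.2] w 56.5 F [-0.3 -0.2 -1.4] j [ 0.37  0.26 -0.6   0.33 -0.47 -2.38]
shift [  9.1  -1.5 -14.7]
turn [ 0.04  0.01 -0.07] 0.1
```

Emit:
arm_command --increments '[[[0,0,0],[2.5,-0.4,-4],1],[[0,0,0],[5,-0.8,-8],1],[[0,0,0],[7,-1.2,-11.5],1],[[0,0,0],[9,-1.5,-14.7],1],[[0,0,0],[9,-1.5,-14.7],1]]'

```text
clock: 17.3
position: [580.3, 8.7, 121.0]
ee_rot: [0.051, 0.592, -0.067, 0.802]
contact_force: [2.0, -0.8, -3.0]
gripper_width: 56.8
```

```bash
python3 -c "
from g import *
now(); ins(-2,(0,-.3))"
```

```text
cassette in well [-0.  -0.3 13.5] Fwell [ 0.3 -0.5 -3.6] Trq [0.11 0.49 0.02]
t 17.3 pos [580.3   8.7 121. ] w 56.8 F [ 2.  -0.8 -3. ] j [ 0.35  0.3  -0.6   0.35 -0.43 -2.4 ]
shift [  7.7  -1.3 -13.4]
turn [ 0.03  0.01 -0.06] 0.1
```

Emit:
arm_command --increments '[[[0,0,0],[2,-0.3,-3.4],1],[[0,0,0],[4,-0.7,-6.8],1],[[0,0,0],[6,-1,-10.2],1],[[0,0,0],[7.7,-1.3,-13.4],1],[[0,0,0],[7.7,-1.3,-13.4],1]]'

```text
clock: 17.8
position: [588.2, 7.4, 107.3]
ee_rot: [0.051, 0.592, -0.067, 0.802]
contact_force: [-1.0, 0.4, 0.9]
gripper_width: 56.7
```

```bash
python3 -c "
from g import *
now(); ins(-18.5,(0,-.3))"
```

```text
cassette in well [ 0.  -0.3 -2.4] Fwell [-0.5  0.2  1.3] Trq [0.07 0.89 0.02]
t 17.8 pos [588.2   7.4 107.3] w 56.7 F [-1.   0.4  0.9] j [ 0.34  0.33 -0.61  0.37 -0.4  -2.41]
shift [  7.9  -1.3 -13.9]
turn [ 0.04 -0.01 -0.07] 0.1
```

Emit:
arm_command --increments '[[[0,0,0],[2,-0.3,-3.5],1],[[0,0,0],[4,-0.7,-7],1],[[0,0,0],[6,-1,-10.5],1],[[0,0,0],[7.9,-1.3,-14],1],[[0,0,0],[7.9,-1.3,-14],1]]'

```text
clock: 18.3
position: [596.4, 6.0, 92.9]
ee_rot: [0.051, 0.592, -0.067, 0.802]
contact_force: [-3.1, 0.2, 3.0]
gripper_width: 56.4
```

```bash
python3 look.py 8; python3 -c "
from g import *
now()
for n in('top','side'):
    X=cloud(n,np.load(f'pics/{n}8.npy')); L=(X-P)@RW
    q=L[(L[...,0]>15)&(L[...,0]<43)&(abs(L[...,1])<24)&(L[...,2]>-30)&(L[...,2]<20)]
    print(n,len(q),np.percentile(q[:,2],[10,50,90]).round(1))
"
```

```text
cassette in well [  0.   -0.3 -18.6] Fwell [-1.2 -0.9  3.5] Trq [-0.08  1.1  -0.12]
top 205 [-10.6  -6.7  -3.4]
side 152 [-8.7 -6.5 -4.1]
```

The top face is again about 6.6 mm below the catch line. Release and retreat the same way.

Emit:
arm_command --increments '[[[0,0,0],[0,0,0],0.15],[[0,0,0],[0,0,0],0.15],[[0,0,0],[0,0,0],0.15],[[0,0,0],[-1,0,5],0.15],[[0,0,0],[-3,0,12],0.15]]'

```text
clock: 18.9
position: [593.1, 6.0, 105.3]
ee_rot: [0.051, 0.592, -0.067, 0.802]
contact_force: [0.2, 0.0, 0.6]
gripper_width: 72.7
```

Emit:
arm_command --increments '[[[0,0,0],[-4,1,20],0.15],[[0,0,0],[-10,2,45],0.15],[[0,0,0],[-18,3,85],0.15],[[0,0,0],[-50,5,120],0.15],[[0,0,0],[-90,5,150],0.15]]'

```text
clock: 19.4
position: [503.3, 11.6, 258.0]
ee_rot: [0.051, 0.591, -0.066, 0.802]
contact_force: [0.4, 0.6, 1.4]
gripper_width: 72.5
```

Emit:
arm_command --increments '[[[0,0,0],[-40,15,20],0.15],[[0,0,0],[-70,35,20],0.15],[[0,0,0],[-80,75,20],0.15],[[0,0,0],[-80,120,20],0.15],[[0,0,0],[-80,165,20],0.15]]'

```text
clock: 19.9
position: [422.3, 178.0, 279.5]
ee_rot: [0.052, 0.59, -0.065, 0.803]
contact_force: [1.0, 0.4, 0.7]
gripper_width: 72.9
```

```bash
python3 look.py 9; python3 -c "
from g import *
for n in('top','side'):
    X=cloud(n,np.load(f'pics/{n}9.npy')); L=(X-P)@RW
    q=L[(abs(L[...,0])<50)&(abs(L[...,1])<24)&(L[...,2]>-20)&(L[...,2]<20)]
    print(n,[np.median(q[(q[:,0]>=a)&(q[:,0]<a+14)][:,2]).round(1) for a in range(-50,46,14)])
go()
"
```

```text
top [np.float64(-0.8), np.float64(-1.0), np.float64(-1.5), np.float64(-0.4), np.float64(-1.0), np.float64(-0.2), np.float64(-0.6)]
side [np.float64(0.0), np.float64(-0.6), np.float64(0.2), np.float64(-0.1), np.float64(-0.3), np.float64(0.1), np.float64(-0.5)]
t 20.0 pos [423.5 181.1 279.1] w 72.6 F [-0.4  0.6  0.5] j [ 0.92 -0.06 -0.57  0.33 -0.94 -2.84]
```

View pics/l9.png

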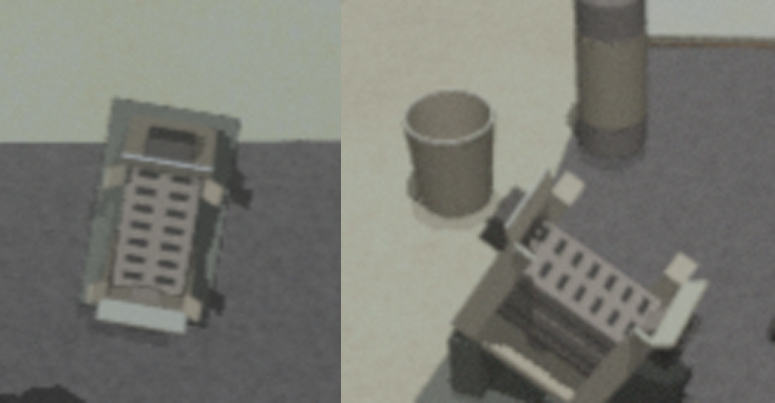

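View pics/side9.png

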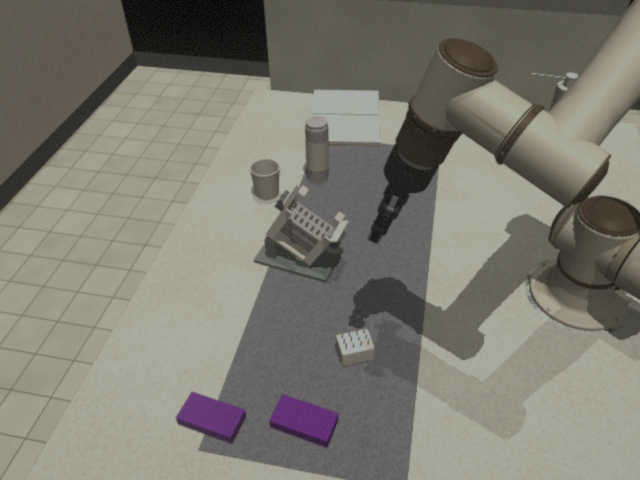

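Both cassettes are stacked, level, under the catches: side view (305,220). The cup (265,180), can (317,145), bur block (355,347) and purple cassettes are where they were, and the gripper is clear.

```bash
python3 -c "
from bench import arm
print(arm.job_done())"
```

```text
the job is handed in; nothing more can be done
None
```

Both steel cassettes are stacked in the dispenser under the catches, and I handed the job in with the clock at about 20 s. I pushed the first one in, let it go and checked that it was held before pushing the second in on top.

- **Tilted grasp:** with the fingers square to the cassette, the arm could not reach down the well; joints 5 and 6 would have run into their limits. I set the first cassette down on free bench and regripped it with the tool tilted about 13°. I used the same tilt for the second.
- **Catches:** after each release both cameras showed the top face level and within about 1.5 mm of the catch line along its length. The end catches themselves were not resolved clearly in the images.
- **Rest of the scene:** by eye in the last side view, the cup, can, bur block and purple look-alikes are where they started and the gripper is clear. The green look-alike was behind the arm in that view, so I last saw it before the first grasp.
- **What disagreed:** the wrist force rose only about 4–6 N during the pushes, less than the text suggests. The camera and arm frames differed by about 1 mm sideways. I measured the catch line at about 121 mm above the bench, against 119 mm in the text.

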